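Load two filter-disc carriers into the drying cassette

TASK

Take the disc carrier on the stand by its handle and slide it into the bottom slot of the drying cassette; then draw the other one out from under the caddy's bridge by its disc, set it flat on the middle of the stand, let go, take it again by its handle and slide it into the top slot. Push both fully home against the rear bars, flat, with their handles straight out of the front, and let go. Drop neither on the bench, and leave the bottle, beaker and wrench alone.

Things in the scene. Friction and masses are not known exactly. Their poses are not given: they have to be found in the camera images.
- carrier_a: Metal disc 64 mm across, 6 mm thick, with a straight grey bar handle (14 wide, 12 high) along its own -x, 30 to 95 mm from the disc's centre; common flat underside. 50 to 95 g, balance point about 10 mm from the disc's centre towards the handle. Origin: centre of the disc's underside; z up. Starts on the stand, handle towards the robot.
- carrier_b: Metal disc 64 mm across, 6 mm thick, with a straight grey bar handle (14 wide, 12 high) along its own -x, 30 to 95 mm from the disc's centre; common flat underside. 50 to 95 g, balance point about 10 mm from the disc's centre towards the handle. Origin: centre of the disc's underside; z up. Starts in the caddy, handle under the bridge.
- cassette: Fixed drying cassette, its height varies. Origin: underside of its 140 x 90 x 8 mm base plate, middle of the front edge; x points into the slots, away from the robot. Walls from x = 66 (open front) to 132 mm, 72 mm apart inside, 84 outside. Three pairs of ledges 20 wide, 8 thick. Clear cover, top 122 mm above the origin. Two 8 mm rear bars at x = 130, y = +-20 mm.
- slot_bottom (a point): Home in the bottom slot: where the carrier's origin lies when the disc rests on the bottom ledges (tops 45 mm above the cassette's origin) and touches both rear bars; 34 mm behind the open front. 16 mm clear above the ledges. x points into the slot; the handle sticks out of the front along -x.
- slot_middle (a point): The same point of the middle slot, 24 mm above slot_bottom; 16 mm clear height. Stays empty.
- slot_top (a point): The same point of the top slot, 48 mm above slot_bottom; 24 mm clear between its ledges and the cover.
- stand_top (a point): Centre of the top of the fixed stand: a level rubber-topped bar 56 mm long (this point's x) and 26 wide, 60 mm above the bench, on a 20 mm column over a 100 x 80 x 8 mm foot. A disc centred on it is stable, handle overhanging along -x (towards the robot), rim overhanging both sides.
- caddy_rest (a point): Under the parked disc's centre: top of the fixed white caddy's rail (24 wide, 50 mm above the bench). The sides of the disc are free. The handle lies in a tunnel 40 to 108 mm along -x, 44 wide, rear closed; its roof (the bridge) is 24 mm above the rail inside, 30 outside. Draw the carrier out along +x (away from the robot) by 60 mm or more, lifted at most 8 mm, before raising it.
- amber_bottle: Bystander: brown glass bottle, 56 mm across, about 110 mm high, upright; origin at the centre of its underside.
- beaker: Bystander: glass beaker, 66 mm across, 80 mm high; origin at the centre of its underside.
- wrench: Bystander: dark steel fitting wrench 150 mm long lying on the bench near the robot; origin under its middle.
Mind the look-alikes: they are no part of the job. Leave any green, pink or red look-alike of the part that bears stand_top alone.

How it is judged (in metres and radians):
On the way, in this order (a step that is already met when the one before it is completed fails the run):
1. the first carrier (from the stand) is home in the bottom slot and let go (x of carrier_a in the frame of slot_bottom between -0.006 and 0.006 m and y of carrier_a in the frame of slot_bottom between -0.006 and 0.006 m and z of carrier_a in the frame of slot_bottom between -0.004 and 0.005 m and angle between carrier_a's own z axis and vertical below 0.09 rad and angle between the x axis of carrier_a and the x axis of slot_bottom, either way round below 0.3 rad and linear speed of carrier_a below 0.02 m/s and contact force between the fingers and carrier_a below 0.3 N), for 0.2 s.
2. the second carrier (from the caddy) rests flat on the stand, its disc within 20 mm of the middle, let go (horizontal distance between carrier_b and stand_top below 0.02 m and z of carrier_b in the frame of stand_top between -0.004 and 0.004 m and angle between carrier_b's own z axis and vertical below 0.09 rad and linear speed of carrier_b below 0.02 m/s and contact force between the fingers and carrier_b below 0.3 N), for 0.2 s.
At the end, for the whole second after the job is handed in: carrier_a in the bottom slot, carrier_b in the top slot, middle empty: each within 6 mm of home along and across, on its ledges (-4 to +5 mm), level within 5 degrees, handle within 17 degrees of straight out, at rest and not touched by the fingers (all of step 1 and x of carrier_b in the frame of slot_top between -0.006 and 0.006 m and y of carrier_b in the frame of slot_top between -0.006 and 0.006 m and z of carrier_b in the frame of slot_top between -0.004 and 0.005 m and angle between carrier_b's own z axis and vertical below 0.09 rad and angle between the x axis of carrier_b and the x axis of slot_top, either way round below 0.3 rad and linear speed of carrier_b below 0.02 m/s and contact force between the fingers and carrier_b below 0.3 N).
It fails at once if a carrier fell to the bench (below 25 mm) (height (world z) of any of carrier_a, carrier_b below 0.025 m).
It fails at once if a bystander was moved by more than 30 mm or tipped (distance of any of amber_bottle, beaker, wrench from where it was at the start of the episode above 0.03 m or angle between any of amber_bottle, beaker's own z axis and vertical above 0.5 rad).
It also fails if it takes over 67 s, if anything falls off the work surface, if the arm or the gripper's body presses on something with over 40 N, if the wrist force passes 120 N, or if a joint passes its speed limit or range.

ROBOT

A 6-joint arm with a two-finger parallel gripper is mounted at the origin on the work surface. World frame = base frame: x ahead of the robot, y to its left, z up, the work surface at z = 0. Lengths are in m, angles in degrees, forces in N, time in s.
With the tool pointing down it reaches from about 0.375 to 0.825 m from the base axis. Payload 5.5 kg.
Tool frame: the origin (TCP) lies at the very end of the fingers, on their centre line; the grasp point (between the pads) lies 19 mm behind it (robot.grip_point_offset is the z of the grasp point in the tool frame, in m); z points along the fingers, y is the direction in which the jaws open and shut (so a half turn about z gives the same grasp; the last joint's range is limited). The gripper opens to 85 mm and grips with 20 to 120 N. Pads are 22 mm wide; open, the fingers measure 114 mm over their backs; the gripper's body (76 mm by 85 mm) begins 54 mm behind the grasp point. The pads swing forward as they close: fully open they stand 13 mm farther back than shut.
Start: joints at [74.828, 17.962, -2.699, 69.339, 0, 90], TCP at [0.157, 0.579, 0.231] pointing down, gripper open.
Joint ranges: [-152.73, 152.73], [-39.44, 99.34], [-58.76, 71.6], [-118.89, 123.64], [-81.53, 83.1], [-180, 180]. Speed limits (degrees/s): [136.94, 136.94, 172.46, 180, 180, 180].

INTERFACE

Orientations are given as a 3x3 rotation matrix whose columns are the frame's x, y, z axes.
In Python, from plant import robot, solver, readout, vision, order gives the robot as it stands. Calls block until the motion is done:
- robot.move_to(position, orientation): joint-space move of the TCP to a pose.
- robot.move_straight(position, frame=None, rate=0.15, f_stop=None): straight line of the TCP; frame=None keeps the orientation; rate is the mean speed in m/s. With f_stop (N) it stops when the force on the tool has changed by that much, and returns True; else False.
- robot.movej(angles): joint-space move.
- robot.release() and robot.close(squeeze=None): open the fingers fully, or close them until they stop; squeeze is the grip in N (None keeps the last).
- robot.wait(seconds).
- solver.solve_ik(position, orientation): joint angles nearest the present ones, or None.
- readout.read_state(): the state.
- vision.read_camera(name): name is "scene" or "top"; returns the picture (480x640x3 uint8, red, green, blue); there is no depth.
- vision.calibration(name): a dict with "fx", "fy", "cx", "cy" (pixels), "R" (3x3) and "t" (3): a world point X has camera coordinates R X + t. Camera axes: x right, y down, z forward; pixel columns grow to the right and rows downward; lengths in m; the calibration is good to about 2 mm. A picture is of the moment at which its call begins. calibration takes no time and is no camera call.
A pose or a line that the arm cannot do raises robot.MotionError and nothing moves.
- order.job_done(): hands the job in, once; it reports no verdict.
The state is a dict: "clock": time; "qpos": joint angles; "joint_velocities": joint speeds; "joint_torque": joint torques, N m; "eef_pos": TCP position; "tool_rot": TCP orientation; "force": force on the tool from outside, world axes, zero at the start; "ft_torque": the same for the moment, N m; "grip_width": finger opening in m.
Only numpy, scipy, OpenCV 4.12 (cv2) and the standard library are available. Lean on these libraries where they do the work, as an engineer would, in place of code of your own. Each camera call takes 0.05 s, during which the arm holds its last target. There are 200 camera calls.

## Working session

There is one attempt and no reset: what is moved stays moved. The work goes in short steps, each a Python script; the robot and the scene stay as the last script left them, time stands still between calls to the robot, and variables do not carry over. Pictures are saved under pics/ and viewed, about 8 in all and at most 12, crops included, and the job is handed in when it is done.

```bash
ls; mkdir -p pics; python3 - <<'E'
from plant import robot, solver, readout, vision, order
import cv2, numpy as np
for n in ("scene","top"):
    im=vision.read_camera(n); cv2.imwrite(f"pics/{n}0.png",im[:,:,::-1])
    c=vision.calibration(n); print(n,{k:np.round(v,4).tolist() for k,v in c.items()}, "cam",np.round(-c["R"].T@c["t"],3))
print(readout.read_state(), robot.grip_point_offset)
E
```

```text
pics
scene {'fx': 487.0406, 'fy': 487.0406, 'cx': 325.0111, 'cy': 247.2026, 'R': [[-0.2316, 0.9727, -0.0116], [0.7565, 0.1726, -0.6308], [-0.6116, -0.1549, -0.7759]], 't': [0.1316, -0.3931, 1.4576]} cam [1.219 0.166 0.884]
top {'fx': 522.5856, 'fy': 522.5856, 'cx': 320.0199, 'cy': 245.0767, 'R': [[0.004, -1.0, 0.0085], [-0.9912, -0.0051, -0.1324], [0.1324, -0.0079, -0.9912]], 't': [0.0055, 0.6129, 1.0815]} cam [0.464 0.017 1.153]
{'clock': 0.1, 'qpos': array([ 7.48297668e+01,  1.80018511e+01, -2.74791096e+00,  6.93386794e+01,
       -1.21033548e-03,  9.00022324e+01]), 'joint_velocities': array([ 0.09513526, -0.1195787 ,  0.07097065, -0.06609967,  0.06864374,
        0.02367852]), 'joint_torque': array([-1.01776877e-03, -5.40767276e+01,  3.40540516e+01,  1.11868879e-02,
       -1.14457507e-04,  1.21006462e-05]), 'eef_pos': array([0.15688675, 0.57860041, 0.23050736]), 'tool_rot': array([[-9.65142391e-01,  2.61725083e-01, -3.83551702e-04],
       [ 2.61725363e-01,  9.65141232e-01, -1.49533249e-03],
       [-2.11844577e-05, -1.54359398e-03, -9.99998808e-01]]), 'force': array([ 0.32042459,  0.14272014, -0.42720497]), 'ft_torque': array([ 0.04170173, -0.00601634,  0.00357542]), 'grip_width': 0.08549697158564862} -0.0187
```

View pics/scene0.png

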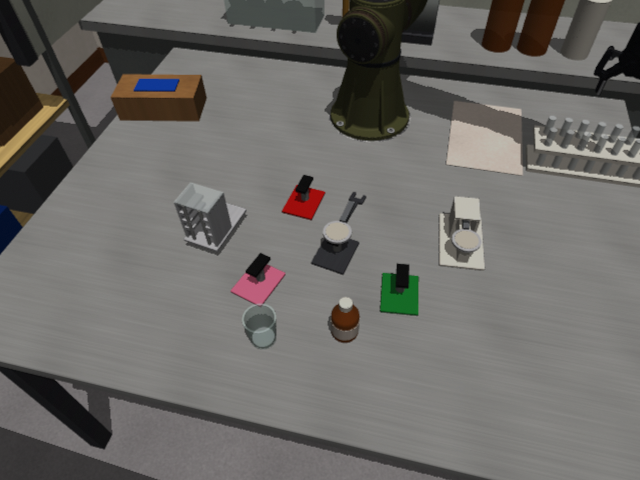

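View pics/top0.png

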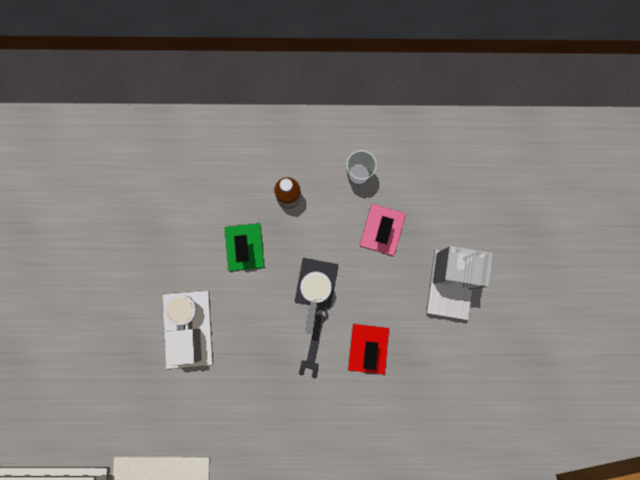

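Top view: the stand is the dark grey foot at (316,285) with carrier A on it. The green (244,248), pink (384,230) and red (369,350) stands are decoys. The caddy is at (187,330) with disc B at (181,310), and the cassette at (460,280). I'll confirm this with enlarged crops.

```bash
python3 - <<'E'
import cv2, numpy as np
t=cv2.imread("pics/top0.png"); s=cv2.imread("pics/scene0.png")
def crop(im,x,y,w,h,W,H): return cv2.resize(im[y:y+h,x:x+w],(W,H),interpolation=cv2.INTER_CUBIC)
cv2.imwrite("pics/c1.png",np.vstack([np.hstack([crop(t,285,250,80,60,400,300),crop(t,155,285,80,60+0,400,300)]),np.hstack([crop(t,420,235,80,60+0,400,300),crop(t,420,270,80,60,400,300)])]))
cv2.imwrite("pics/c2.png",np.hstack([crop(s,165,170,90,90,500,500),crop(s,305,205,60,100,300,500)]))
E
```

```text
(no output)
```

View pics/c1.png

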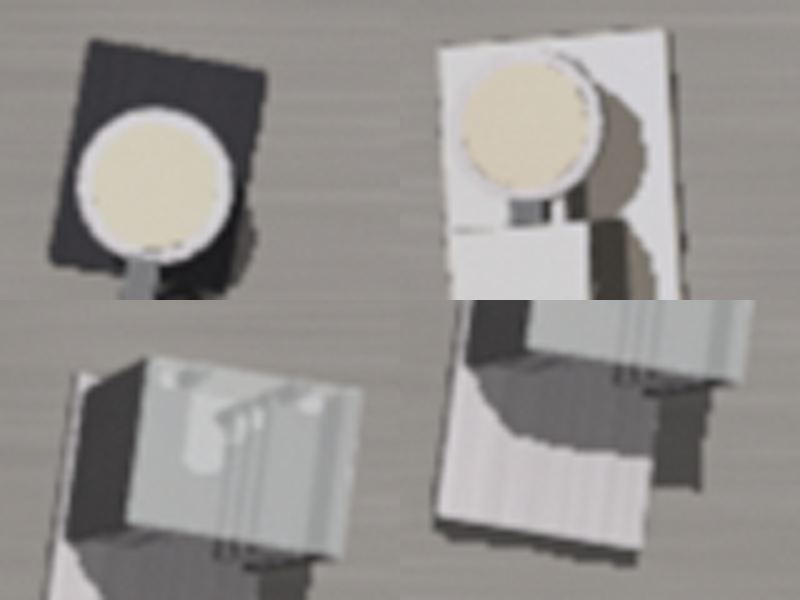

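View pics/c2.png

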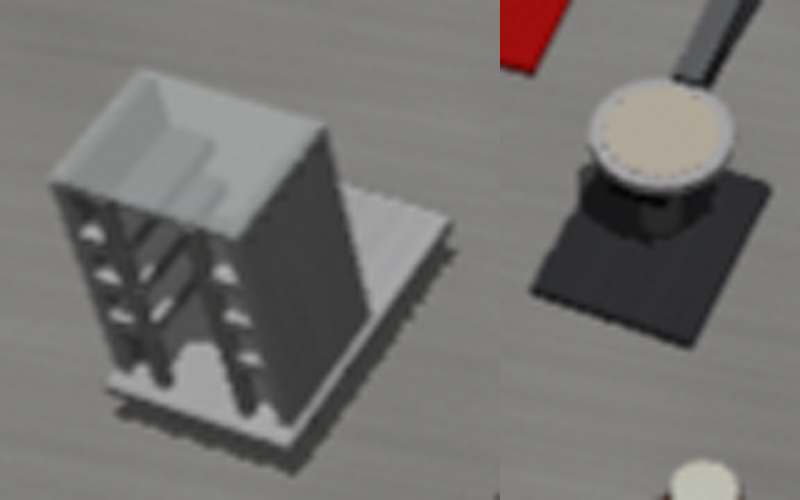

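```bash
cat > h.py <<'E'
import numpy as np, cv2
from plant import robot, solver, readout, vision, order
C={n:vision.calibration(n) for n in("scene","top")}
def plane(n,uv,z):
    c=C[n]; o=-c["R"].T@c["t"]; d=c["R"].T@np.array([(uv[0]-c["cx"])/c["fx"],(uv[1]-c["cy"])/c["fy"],1.])
    return o+d*(z-o[2])/d[2]
def tri(us,ut):
    P=[np.array([[c["fx"],0,c["cx"]],[0,c["fy"],c["cy"]],[0,0,1]])@np.c_[c["R"],c["t"]] for c in(C["scene"],C["top"])]
    X=cv2.triangulatePoints(P[0],P[1],np.array(us,float).reshape(2,1),np.array(ut,float).reshape(2,1)).ravel(); return X[:3]/X[3]
def proj(n,X):
    c=C[n]; p=c["R"]@np.asarray(X)+c["t"]; return np.array([c["fx"]*p[0]/p[2]+c["cx"],c["fy"]*p[1]/p[2]+c["cy"]])
def blobs(im,lo,hi,amin=100):
    m=cv2.inRange(cv2.cvtColor(im,cv2.COLOR_RGB2HSV),lo,hi); n,l,st,ce=cv2.connectedComponentsWithStats(m)
    return [(ce[i],st[i],l==i) for i in range(1,n) if st[i][4]>amin]
E
python3 - <<'E'
from h import *
np.set_printoptions(precision=4,suppress=True)
I={n:cv2.imread(f"pics/{n}0.png")[:,:,::-1].copy() for n in C}
# discs : cream
for n in C:
    for c,s,m in blobs(I[n],(10,25,120),(35,110,255)): print(n,c,s)
# cassette
def px(p,off,sc,pan=(0,0)): return [(p[0]-pan[0]+.5)/sc-.5+off[0],(p[1]-pan[1]+.5)/sc-.5+off[1]]
top3=lambda p:px(p,(420,235),5,(0,300)); top4=lambda p:px(p,(420,270),5,(400,300)); sc=lambda p:px(p,(165,170),500/90)
Ts={'r+':top3((148,357)),'r-':top3((363,388)),'f-':top3((343,558)),'f+':top3((127,522))}
Ss={'r-':sc((50,183)),'f-':sc((150,70)),'f+':sc((325,130)),'r+':sc((237,235))}
for k in Ts: print('cover',k,tri(Ss[k],Ts[k]))
print('base f+',tri(sc((450,220)),top4((436,518))), 'base front', plane('top',top4((436,518)),.02),plane('top',top4((640,548)),.02))
# stand foot dark
for n in C:
    for c,s,m in blobs(I[n],(0,0,0),(180,80,70),200):
        if n=='top' and 280<c[0]<350 or n=='scene' and 305<c[0]<365 and 200<c[1]<290: print(n,c,s)
t=I['top'][:,:,::-1];s=I['scene'][:,:,::-1]
cr=lambda im,x,y,w,h:cv2.resize(im[y:y+h,x:x+w],(400,600),interpolation=cv2.INTER_CUBIC)
cv2.imwrite("pics/c3.png",np.hstack([cr(t,290,260,60,90),cr(t,160,285,60,90)]))
E
```

```text
scene [506.1533 109.4933] [485 105  37  11 150]
scene [481.3698 149.2018] [ 446  120   77   55 2607]
scene [336.798  230.8114] [326 223  23  17 297]
scene [466.1961 239.1144] [455 231  23  17 306]
top [315.6071 286.8238] [304 276  24  23 420]
top [179.5065 309.6905] [168 298  24  24 462]
top [198.0566 317.0692] [193 304  11  24 159]
top [200.033  353.8626] [179 332  28  35 182]
top [146.2048 468.    ] [ 113  456   80   24 1216]
cover r+ [ 0.5985 -0.2433  0.1449]
cover r- [ 0.5867 -0.3267  0.1424]
cover f- [ 0.52   -0.3152  0.1427]
cover f+ [ 0.5343 -0.234   0.1403]
base f+ [ 0.4688 -0.2217  0.0251] base front [ 0.4688 -0.2224  0.02  ] [ 0.4563 -0.3101  0.02  ]
scene [334.7324 254.8319] [ 311  238   48   37 1065]
top [326.26    18.6597] [    0     0   640    41 24490]
top [318.9565  76.8762] [    0    49   640    57 32719]
top [316.0545 307.1773] [ 295  258   43  120 1376]
```

View pics/c3.png

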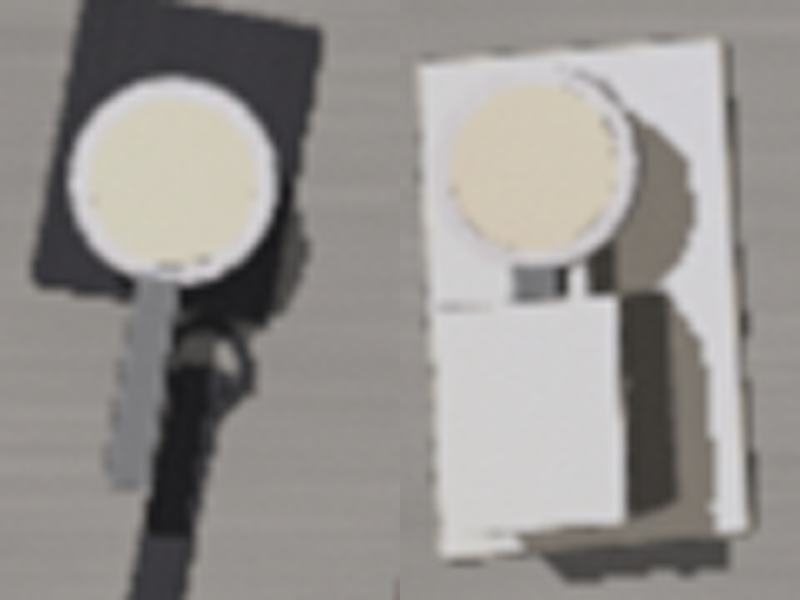

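Confirmed: carrier A sits on the grey/black-footed stand, disc at top (315.6,286.8), with its handle running to about (309,333) above the wrench. Disc B is at top (179.5,309.7), with its handle under the white bridge. The base plate floats, with the cassette origin at z of about 0.020. Next: poses and reachability.

```bash
cat >> h.py <<'E'
np.set_printoptions(precision=4,suppress=True)
def yawv(a): a=np.radians(a); return np.array([np.cos(a),np.sin(a),0]),np.array([-np.sin(a),np.cos(a),0])
def tool(yaw,tilt=0,flip=1):
    """tool z down, leaning forward (along carrier +x) by tilt deg; jaws along carrier y"""
    x,y=yawv(yaw); t=np.radians(tilt); z=np.sin(t)*x-np.cos(t)*np.array([0,0,1.]); Y=flip*y
    return np.c_[np.cross(Y,z),Y,z]
def tcp(g,R,extra=0): return np.asarray(g,float)+R[:,2]*(-robot.grip_point_offset+extra)
E
python3 - <<'E'
from h import *
q=lambda p,off,sc,pan=(0,0): [(p[0]-pan[0]+.5)/sc-.5+off[0],(p[1]-pan[1]+.5)/sc-.5+off[1]]
cA=plane('top',(315.6,286.8),.066);print('A',cA,'tri',tri((336.8,230.8),(315.6,286.8)))
cB=plane('top',(179.5,309.7),.056);print('B',cB,'tri',tri((466.2,239.1),(179.5,309.7)))
l=lambda p:q(p,(290,260),400/60); r=lambda p:q(p,(160,285),400/60,(400,0))
a=plane('top',l((157,280)),.072);b=plane('top',l((125,489)),.072);print('hA',a,b,np.degrees(np.arctan2((a-b)[1],(a-b)[0])),np.linalg.norm(b-cA),'from centre yaw',np.degrees(np.arctan2((cA-b)[1],(cA-b)[0])))
s1=lambda p:q(p,(285,250),5); F=[plane('top',s1(p),.008) for p in((90,38),(267,72),(50,262))]
print('foot',F,'centre',(F[1]+F[2])/2,np.linalg.norm(F[0]-F[1]),np.linalg.norm(F[0]-F[2]))
# caddy: bridge top corners z .08, base corners
B=[plane('top',r(p),.08) for p in((433,305),(617,296),(625,522),(440,550))];print('bridge',B)
bs=[plane('top',r(p),.008) for p in((417,64),(722,38),(750,533))];print('cbase',bs)
for i,j in((0,1),): d=bs[i]-bs[j];print('yaw caddy',np.degrees(np.arctan2(-d[0],d[1])))
d=bs[1]-bs[2];print(np.degrees(np.arctan2(d[1],d[0])))
print('hB',plane('top',r((538,283)),.062))
for yaw,c in((-9,cA),):
  for s in(55,65,75,84):
    for tilt in(-30,-20,-10,0,15,30):
      for f in(1,-1):
        R=tool(yaw,tilt,f); g=c-yawv(yaw)[0]*s/1e3; g[2]=.066
        k=solver.solve_ik(tcp(g,R),R); 
        if k is not None: print(s,tilt,f,np.round(k))
E
```

```text
A [0.522  0.0173 0.066 ] tri [0.5221 0.0171 0.0655]
B [0.4738 0.3    0.056 ] tri [0.4738 0.2998 0.0556]
hA [0.4913 0.0223 0.072 ] [0.4277 0.0317 0.072 ] -8.425535748506714 0.09562884425183579 from centre yaw -8.65765604868831
foot [array([0.5901, 0.0463, 0.008 ]), array([ 0.5754, -0.0317,  0.008 ]), array([0.4918, 0.0629, 0.008 ])] centre [0.5336 0.0156 0.008 ] 0.07937635809464007 0.09961451743372202
bridge [array([0.432 , 0.3224, 0.08  ]), array([0.4349, 0.2668, 0.08  ]), array([0.3678, 0.2619, 0.08  ]), array([0.3593, 0.3172, 0.08  ])]
cbase [array([0.5076, 0.3515, 0.008 ]), array([0.5165, 0.2523, 0.008 ]), array([0.358 , 0.2382, 0.008 ])]
yaw caddy 5.1304130576319205
5.08540500827592
hB [0.4383 0.2955 0.062 ]
55 -30 1 [ 0. 37. -6. 76.  5.  8.]
55 -30 -1 [   0.   37.   -6.   76.    5. -172.]
55 -20 1 [  1.  29. -16.  65.   3.   9.]
55 -20 -1 [   1.   29.  -16.   65.    3. -171.]
55 -10 1 [  2.  21. -26.  53.   2.  11.]
55 -10 -1 [   2.   21.  -26.   53.    2. -169.]
55 0 1 [  3.  13. -35.  41.   0.  12.]
55 0 -1 [   3.   13.  -35.   41.    0. -168.]
55 15 1 [  6.   4. -50.  22.  -4
[... 659 characters left out ...]

75 -10 1 [  2.  19. -28.  53.   2.  11.]
75 -10 -1 [   2.   19.  -28.   53.    2. -169.]
75 0 1 [  4.  11. -38.  41.   0.  13.]
75 0 -1 [   4.   11.  -38.   41.    0. -167.]
75 15 1 [  6.   1. -52.  22.  -4.  15.]
75 15 -1 [   6.    1.  -52.   22.   -4. -165.]
84 -30 1 [  1.  35. -11.  74.   5.   8.]
84 -30 -1 [   1.   35.  -11.   74.    5. -172.]
84 -20 1 [  1.  26. -20.  63.   4.  10.]
84 -20 -1 [   1.   26.  -20.   63.    4. -170.]
84 -10 1 [  3.  18. -29.  52.   2.  11.]
84 -10 -1 [   3.   18.  -29.   52.    2. -169.]
84 0 1 [  4.  11. -39.  41.   0.  13.]
84 0 -1 [   4.   11.  -39.   41.    0. -167.]
84 15 1 [  7.   1. -53.  22.  -4.  15.]
84 15 -1 [   7.    1.  -53.   22.   -4. -165.]
```

```bash
cat >> h.py <<'E'
ORG=np.array([.4621,-.2650,.0206]); YC=-8.9
HOME=ORG+yawv(YC)[0]*.100
SLOT={'b':ORG[2]+.045,'t':ORG[2]+.093}
def snap(name):
    for n in C: cv2.imwrite(f"pics/{n}_{name}.png",vision.read_camera(n)[:,:,::-1])
def creams(n,im=None):
    im=vision.read_camera(n) if im is None else im
    return [(b[0],b[1][4]) for b in blobs(im,(10,25,120),(35,110,255)) if b[1][2]<40]
def st(tag=''):
    s=readout.read_state(); print(tag,'t',round(s['clock'],2),'tcp',s['eef_pos'],'F',s['force'],'w',round(s['grip_width'],4)); return s
E
python3 - <<'E'
from h import *
c=np.array([.522,.0172,.066]); yaw=-8.55; S=.080
R=tool(yaw,10); g=c-yawv(yaw)[0]*S; g[2]=.066
robot.move_to(tcp(g+[0,0,.10],R),R)
robot.move_straight(tcp(g,R),rate=.12,f_stop=6); st('down')
robot.close(50); st('closed')
robot.move_straight(tcp(g+[0,0,.085],R),rate=.12); st('lift')
RC=tool(YC,10); x=yawv(YC)[0]
pre=HOME-x*(.088+S); pre[2]=SLOT['b']+.006+.005
hi=pre.copy(); hi[2]=.151
robot.move_straight(tcp(hi,RC),RC,rate=.2); st('over')
robot.move_straight(tcp(pre,RC),RC,rate=.12); robot.wait(.3); st('pre')
snap('pre')
for n in C: print(n,creams(n), proj(n,HOME*[1,1,0]-x*.088+[0,0,SLOT['b']+.011]))
E
```

```text
down t 3.32 tcp [0.4467 0.0287 0.0481] F [-0.0238  0.1676  0.9493] w 0.0858
closed t 3.97 tcp [0.4462 0.0286 0.0477] F [-0.2085 -0.6403  0.8696] w 0.0131
lift t 4.83 tcp [0.4454 0.0285 0.1318] F [-0.3488  0.0732 -1.2773] w 0.0133
over t 6.42 tcp [ 0.3981 -0.2542  0.1324] F [-0.0572 -0.8589  0.1109] w 0.0129
pre t 7.48 tcp [ 0.3985 -0.2553  0.0588] F [ 0.1976  0.3841 -0.4561] w 0.0128
scene [(array([226.7114, 191.3893]), np.int32(149)), (array([466.1672, 239.1279]), np.int32(305))] [223.9308 192.591 ]
top [(array([179.513 , 309.6883]), np.int32(462)), (array([454.1746, 310.6258]), np.int32(481)), (array([197.9699, 317.    ]), np.int32(166)), (array([199.8154, 353.8564]), np.int32(195))] [454.22  310.639]
```

```bash
python3 - <<'E'
import cv2, numpy as np
t=cv2.imread("pics/top_pre.png"); s=cv2.imread("pics/scene_pre.png")
cv2.imwrite("pics/c4.png",np.hstack([cv2.resize(t[230:340,415:505],(490,600),interpolation=cv2.INTER_CUBIC),cv2.resize(s[150:260,170:225+2],(310,600),interpolation=cv2.INTER_CUBIC)]))
E
```

```text
(no output)
```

View pics/c4.png

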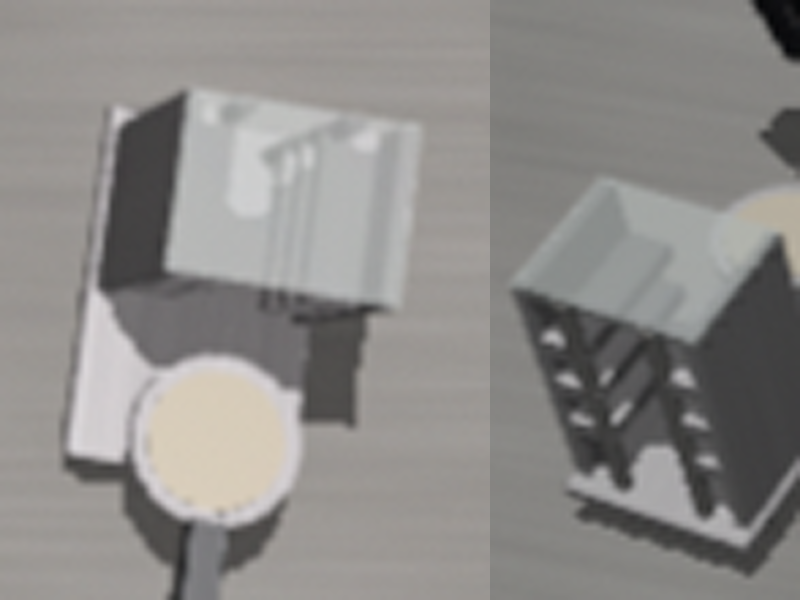

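```bash
cat >> h.py <<'E'
def insert(slot,S,tilt=10):
    """from the pre-insert pose: slide in, lower onto the ledges, push home, let go and back off"""
    RC=tool(YC,tilt); x=yawv(YC)[0]; g=HOME-x*S; g[2]=SLOT[slot]+.011
    hit=robot.move_straight(tcp(g-x*.006,RC),RC,rate=.06,f_stop=7); s=st(f'in hit={hit}')
    if hit: return False
    p=s['eef_pos'].copy(); hit=robot.move_straight(p-[0,0,.010],rate=.02,f_stop=2.5); s=st(f'down hit={hit}')
    p=s['eef_pos'].copy(); hit=robot.move_straight(p+x*.014,rate=.02,f_stop=7); s=st(f'push hit={hit}')
    return hit
E
python3 - <<'E'
from h import *
print(insert('b',.080))
snap('ins')
E
```

```text
in hit=False t 9.2 tcp [ 0.4787 -0.2676  0.0581] F [ 0.4938  0.4876 -1.067 ] w 0.0132
down hit=True t 9.53 tcp [ 0.4791 -0.2678  0.0543] F [-1.2617  0.2747  6.8055] w 0.013
push hit=True t 9.98 tcp [ 0.4845 -0.2687  0.0543] F [-2.6082  0.4557  5.5579] w 0.0132
True
```

```bash
python3 - <<'E'
from h import *
RC=tool(YC,10); x=yawv(YC)[0]
robot.release(); s=st('rel'); robot.wait(.2)
p=s['eef_pos'].copy(); robot.move_straight(p-x*.03+[0,0,.11],rate=.15); st('away')
snap('A')
t=cv2.imread("pics/top_A.png"); s=cv2.imread("pics/scene_A.png")
cv2.imwrite("pics/c5.png",np.hstack([cv2.resize(t[230:340,415:505],(490,600),interpolation=cv2.INTER_CUBIC),cv2.resize(s[150:260,170:225+2],(310,600),interpolation=cv2.INTER_CUBIC)]))
E
```

```text
rel t 10.78 tcp [ 0.484  -0.2683  0.0537] F [ 0.5639 -0.0418 -0.4954] w 0.0856
away t 11.89 tcp [ 0.454  -0.2634  0.163 ] F [ 0.9654 -0.4653  0.5535] w 0.0853
```

View pics/c5.png

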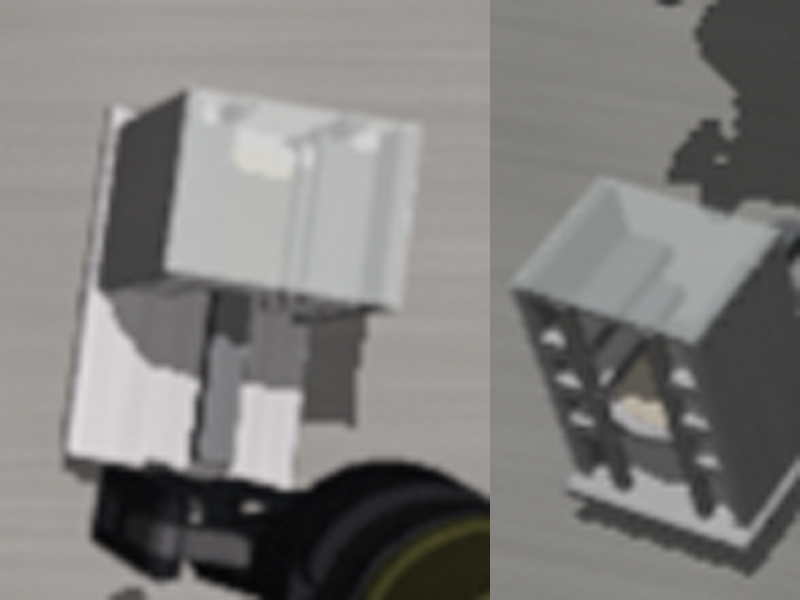

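```bash
python3 - <<'E'
from h import *
yaw=5.1; R=tool(yaw,0); g=np.array([.4738,.2999,.053]); xb=yawv(yaw)[0]
s=readout.read_state(); robot.move_straight(s['eef_pos']+[-.02,0,.06],rate=.2)
robot.move_to(tcp(g+[0,0,.13],R),R); 
snap('A2')
robot.move_straight(tcp(g,R,.004),rate=.12,f_stop=6); st('down')
robot.close(40); st('closed')
snap('gB')
p=readout.read_state()['eef_pos'].copy()
robot.move_straight(p+[0,0,.004],rate=.04); st('lift')
robot.move_straight(p+[0,0,.004]+xb*.075,rate=.08); st('out')
snap('outB'); print(creams('top'),creams('scene'))
t=cv2.imread("pics/top_outB.png"); t2=cv2.imread("pics/top_A2.png"); s=cv2.imread("pics/scene_outB.png")
cr=lambda im,y,x,h,w,W,H:cv2.resize(im[y:y+h,x:x+w],(W,H),interpolation=cv2.INTER_CUBIC)
cv2.imwrite("pics/c6.png",np.hstack([cr(t2,230,415,110,73,400,600),np.vstack([cr(t,250,150,100,133,400,300),cr(s,200,400,100,133,400,300)])]))
E
```

```text
down t 15.86 tcp [0.4744 0.3003 0.0311] F [-0.4165  0.484  -0.0939] w 0.0856
closed t 16.21 tcp [0.4743 0.3003 0.0315] F [-1.3134 -0.0013  6.1513] w 0.0622
lift t 16.59 tcp [0.4747 0.3005 0.0359] F [-0.2198  0.1094 -1.7855] w 0.0622
out t 17.68 tcp [0.5484 0.3068 0.0353] F [-0.8263 -0.0769 -1.0608] w 0.0619
[(array([199.8666, 323.9324]), np.int32(1154)), (array([188.8034, 336.6752]), np.int32(117))] [(array([468.8846, 268.6264]), np.int32(182))]
```

View pics/c6.png

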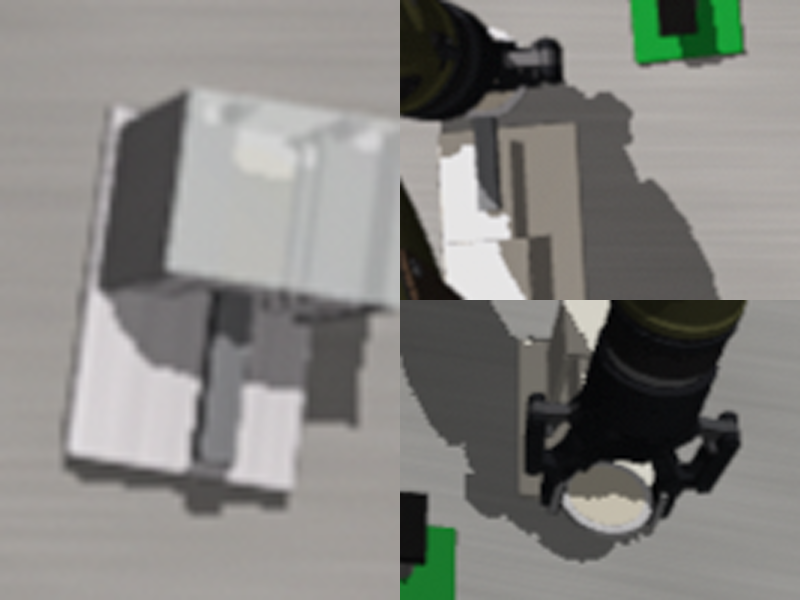

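```bash
python3 - <<'E'
from h import *
x=yawv(YC)[0]; e=HOME-x*.095; e[2]=SLOT['b']+.012; print('A end expected top px',proj('top',e))
m=plane('top',(453.8,315.0),e[2]); d=m-e; print('err along/across',d@x,d@yawv(YC)[1])
s=readout.read_state(); p=s['eef_pos'].copy()
robot.move_straight(p+[0,0,.10],rate=.15)
ys=-9.5; R=tool(ys,0); P=np.array([.5336,.0156,.135])
robot.move_straight(P,R,rate=.2); st('over')
robot.move_straight([P[0],P[1],.052],rate=.12)
hit=robot.move_straight([P[0],P[1],.036],rate=.03,f_stop=3); st(f'down {hit}')
robot.release(); robot.wait(.5); st('rel')
robot.move_straight([P[0],P[1],.17],rate=.15)
robot.move_straight([P[0]-.0,P[1]+.16,.22],rate=.25)
snap('B1'); t=creams('top'); s=creams('scene'); print(t,s); st()
for a,_ in t: print(a,plane('top',a,.066))
t=cv2.imread("pics/top_B1.png"); s=cv2.imread("pics/scene_B1.png")
cr=lambda im,y,x,h,w,W,H:cv2.resize(im[y:y+h,x:x+w],(W,H),interpolation=cv2.INTER_CUBIC)
cv2.imwrite("pics/c7.png",np.hstack([cr(t,260,280,90,60,400,600),cr(s,180,300,90,60,400,600)]))
E
```

```text
A end expected top px [453.9217 314.0415]
err along/across -0.001967890159819644 3.1617942667856537e-06
over t 20.31 tcp [0.5336 0.0163 0.135 ] F [-0.188   0.205  -0.2636] w 0.0618
down True t 21.57 tcp [0.534  0.0156 0.0407] F [ 1.0641 -0.3859  0.9131] w 0.0624
rel t 22.44 tcp [0.5336 0.0156 0.0408] F [-0.2427 -0.8625 -0.7815] w 0.0856
[] [(array([334.9136, 234.4053]), np.int32(301))]
 t 24.47 tcp [0.5334 0.1742 0.2195] F [-0.272   0.0151 -0.4764] w 0.0856
```

View pics/c7.png

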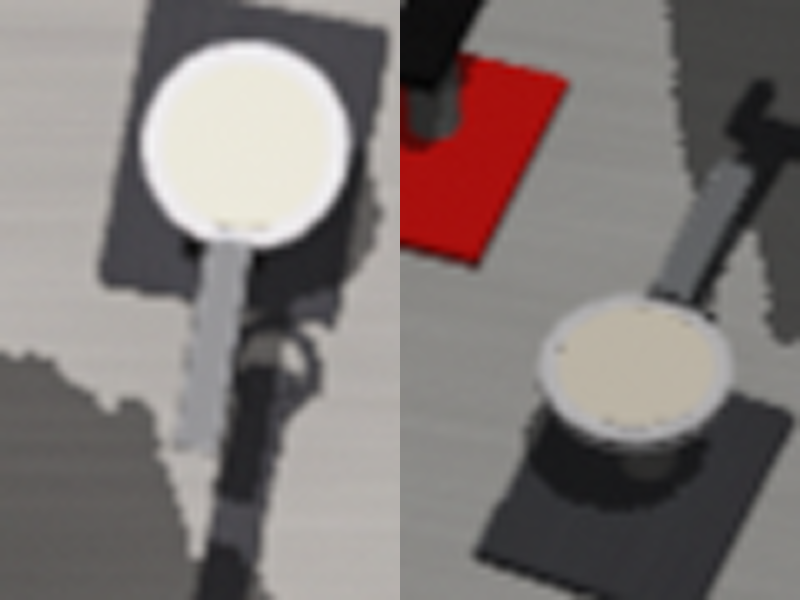

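```bash
python3 - <<'E'
from h import *
f=lambda p:[(p[0]+.5)/6.667-.5+280,(p[1]+.5)/6.667-.5+260]
c=plane('top',f((246,145)),.066); e=plane('top',f((197,451)),.072); r=plane('top',f((227,241)),.072)
c2=plane('scene',(334.9,234.4),.066)
yw=lambda a,b:np.degrees(np.arctan2((a-b)[1],(a-b)[0]))
print('disc',c,c2,'end',e,np.linalg.norm(c-e),'yaw',yw(c,e),yw(r,e))
c=(c+c2)/2; yaw=np.mean([yw(c,e),yw(r,e)]); S=.080
assert np.linalg.norm((c-[.5336,.0156,.066])[:2])<.01 and abs(yaw+8.5)<6
R=tool(yaw,10); g=c-yawv(yaw)[0]*S; g[2]=.066
robot.move_to(tcp(g+[0,0,.10],R),R)
robot.move_straight(tcp(g,R),rate=.12,f_stop=6); st('down')
robot.close(50); st('closed')
robot.move_straight(tcp(g+[0,0,.115],R),rate=.12); st('lift')
RC=tool(YC,10); x=yawv(YC)[0]
pre=HOME-x*(.088+S); pre[2]=SLOT['t']+.011
hi=pre.copy(); hi[2]=.181
robot.move_straight(tcp(hi,RC),RC,rate=.2)
robot.move_straight(tcp(pre,RC),RC,rate=.1); robot.wait(.3); st('pre')
snap('pre2'); X=HOME-x*.088; X[2]=SLOT['t']+.011
for n in C: print(n,creams(n),proj(n,X))
E
```

```text
disc [0.5334 0.0156 0.066 ] [0.5338 0.015  0.066 ] end [0.4392 0.0301 0.072 ] 0.09552826994636052 yaw -8.791871055457648 -7.842586691876817
down t 26.21 tcp [0.4585 0.0268 0.0481] F [ 0.6445  0.1734 -0.4644] w 0.0852
closed t 26.86 tcp [0.4577 0.0265 0.0477] F [-0.7547  0.7484  1.7972] w 0.0128
lift t 27.97 tcp [0.4569 0.0265 0.1617] F [-0.0154 -0.6877 -1.786 ] w 0.0128
pre t 30.57 tcp [ 0.3985 -0.2552  0.1067] F [-0.7195  0.3532 -1.0587] w 0.0132
scene [(array([219.9531, 177.7266]), np.int32(256))] [220.3022 177.5058]
top [(array([460.5779, 310.4071]), np.int32(533)), (array([199.852 , 353.9133]), np.int32(196))] [460.6701 310.4413]
```

```bash
python3 - <<'E'
from h import *
x=yawv(YC)[0]
if insert('t',.080):
    robot.release(); s=st('rel'); robot.wait(.2)
    p=s['eef_pos'].copy(); robot.move_straight(p-x*.02+[0,0,.10],rate=.15)
    robot.move_to([.42,.10,.25],tool(0,0)); st('away')
snap('B2')
t=cv2.imread("pics/top_B2.png"); s=cv2.imread("pics/scene_B2.png")
cr=lambda im,y,x,h,w,W,H:cv2.resize(im[y:y+h,x:x+w],(W,H),interpolation=cv2.INTER_CUBIC)
cv2.imwrite("pics/c8.png",np.hstack([cr(t,235,415,90,60,400,600),cr(s,170,170,90,60,400,600)]))
E
```

```text
in hit=False t 32.29 tcp [ 0.4788 -0.2676  0.1061] F [ 0.1592  0.6872 -0.0547] w 0.0129
down hit=True t 32.62 tcp [ 0.4791 -0.2678  0.1023] F [-1.6522  0.283   6.1095] w 0.0132
push hit=True t 33.08 tcp [ 0.4848 -0.2687  0.1023] F [-2.9463  0.3644  4.8059] w 0.0133
rel t 33.78 tcp [ 0.4844 -0.2684  0.1018] F [0.3944 0.1725 0.1006] w 0.0855
away t 36.2 tcp [0.4201 0.0994 0.2497] F [-0.3476  0.4412 -0.2312] w 0.0852
```

View pics/c8.png

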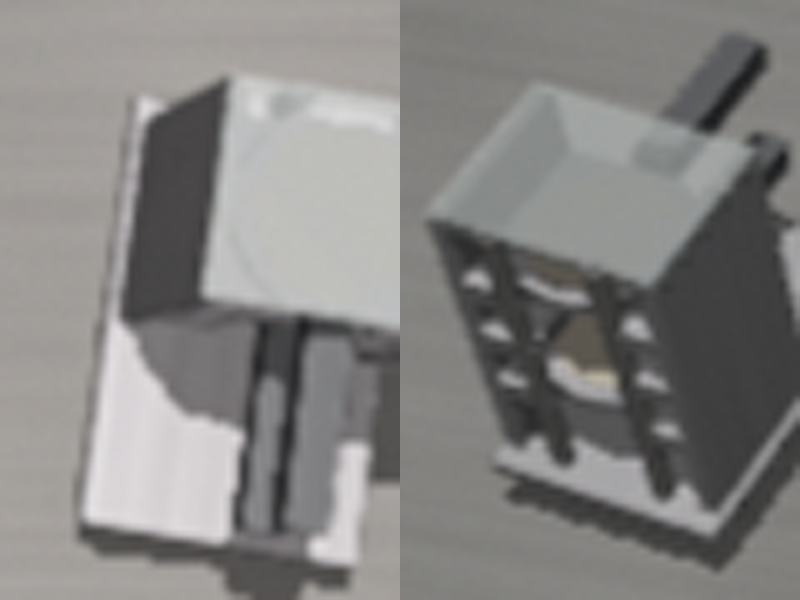

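```bash
python3 - <<'E'
from h import *
x,y=yawv(YC)
for k,px in(('b',(453.9,314.6)),('t',(461.1,314.2))):
    e=HOME-x*.095; e[2]=SLOT[k]+.012; d=plane('top',px,e[2])-e; print(k,d@x,d@y,proj('top',e))
order.job_done()
E
```

```text
b -0.001130730908029583 -9.773885192479697e-05 [453.9217 314.0415]
t -0.00015401038031323162 -0.0014587544003920713 [460.37  314.002]
the job is handed in; nothing more can be done
```

I slid carrier A from the stand into the bottom slot and pushed it home. I then drew carrier B out 75 mm by its disc, lifted 4 mm, set it flat on the middle of the stand and let go. Finally I took it again by its handle and slid it into the top slot, pushed home. The job was handed in at about 36 s of the 67 s allowed.

**Slots:** Both pushes stopped on contact where the rear bars should be, within about 0.5 mm of the computed home. In the last pictures each handle end was within 1.5 mm of its expected place along and across. An earlier reading of A's handle end was 2 mm short along the slot, still inside the 6 mm limit. The middle slot looked empty.

**Stand:** B's disc was within about 1 mm of the stand's middle when I let go.

**Not measured:** I judged flatness in the slots by eye only. I did not check the bottle, beaker and wrench against their starting places afterwards. The planned paths stayed clear of them, and none of the moves showed unexpected contact.

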